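# Calibrate the grain moisture tester

## Robot

A 6-joint arm with a two-finger parallel gripper is mounted at the origin on the work surface. World frame = base frame: x ahead of the robot, y to its left, z up, the work surface at z = 0. Lengths are in m, angles in rad, forces in N, time in s.
With the tool pointing down it reaches from about 0.425 to 0.95 m from the base axis. Payload 3.5 kg.
Tool frame: the origin (TCP) lies midway between the tips of the shut fingers; the grasp point (between the pads) lies 19 mm behind it; z points along the fingers, y is the line along which they close (so a half turn about z gives the same grasp; the last joint's range is limited). The gripper opens to 85 mm and grips with 20 to 120 N. Pads are 22 mm wide; open, the fingers measure 114 mm over their backs; the gripper's body (76 mm by 85 mm) begins 54 mm behind the grasp point. The pads swing forward as they close: fully open they stand 13 mm farther back than shut.
Start: joints at [-1.358, 0.286, 1.577, -0, 1.279, -0.15], TCP at [0.24, -0.631, 0.231] pointing down, gripper open.
Joint ranges: [-2.77, 2.77], [-0.9, 2.22], [0.21, 2.48], [-1.53, 4.67], [0.24, 2.81], [-2.84, 2.84]. Speed limits (rad/s): [2.79, 2.79, 3.14, 3.14, 3.14, 3.14].

## Interface

Orientations are given as a unit quaternion [x, y, z, w].
In Python, from plant import get_state, read_camera, ctrl gives the robot as it stands.
- The arm moves only by the shell command python3 -m crank 'ROWS' [FORCE]. ROWS is JSON, a list of rows, each a list of 3 entries, a list of its own where there are three numbers: the shift along the tool's x, y, z in mm, then the turn about the tool's z in degrees, then the closure in counts, from 0 (fully open) to 255 (shut). In form: [[[tx, ty, tz], yaw, claw], ...]. A call has 1 to 10 rows; each row is the pose to reach, as a shift and turn from the pose commanded when the call began, along the tool's axes at that moment; what a row does not reach only later rows make up. A row lasts 1/10 s, in which the tool goes at most 50 mm and 8.59 degrees, less where a joint would pass 70% of its speed; a pose out of reach is approached as far as the arm can. A call with a gripper value outside its range is refused whole. The fingers move at their own pace and stop on an object; FORCE is the grip in N (left out, the last holds). Time passes only in rows, so rows that repeat a pose let the fingers close. It gives the time, the measured TCP pose, the force, the opening and the grip force at its end, in the units of the state.
- get_state(): the state, without advancing time (a new reading comes with each control period).
- read_camera(name): name is "scene" or "top" or "wrist"; returns a dict with "frame" (384x512x3 uint8, blue, green, red), "range_z" (384x512 float32, m along the optical axis (not along the pixel's ray), 0 where there is no reading), "vfov" (degrees; the focal length in pixels is half the picture's height over the tangent of half this angle, whatever the lens; pixels are square), "cx", "cy" (the principal point, pixels), "origin" and "orientation" of the camera in the world. Camera axes: x right, y down, z forward; pixel columns grow to the right and rows downward; lengths in m; the calibration is good to about 2 mm. A picture is of the moment at which its call begins.
- ctrl.sign_off(): hands the job in; it is judged then, once.
The state is a dict: "time": time; "qpos": joint angles; "dq": joint speeds; "joint_efforts": joint torques, N m; "eef_pos": TCP position; "tcp_rot": TCP orientation; "contact_force": force on the tool from outside, world axes, zero at the start; "wrist_torque": the same for the moment, N m; "opening": opening from 0.0 (shut) to 1.0 (fully open); "finger_force": force on a finger pad.
Only numpy, scipy, OpenCV 4.12 (cv2) and the standard library are available. Lean on these libraries where they do the work, as an engineer would, in place of code of your own. Each camera call takes 0.05 s, during which the arm holds its last target. There are 200 camera calls.

## Task

Calibrate the grain moisture tester: set the calibration puck, grip rib up, in the lower half of the open clamshell test cell, then swing the hinged upper half down until the two rims meet. Once it is shut, turn the wing knob on the meter's sloping front in small turns until the needle on the dial points within the width of the set mark, and let go. Leave everything else on the counter where it stands.

Things in the scene. Friction and masses are not known exactly. Their poses are not given: they have to be found in the camera images.
- puck: Blue plastic calibration puck: disc 80 mm across, 24 mm thick, with an upright grip rib on top, 50 mm long (puck x), 14 mm thick (puck y), 28 mm tall, so 52 mm over all; about 0.18 kg. Loose, stands on the counter rib up. Origin: centre of the underside, z up. It shares its two possible spots with the bowl.
- cell: Clamshell test cell, bolted down: steel foot 160 x 150 x 20 mm, plinth, on it the aluminium lower half, an open box 120 x 120 mm outside, 104 x 104 mm inside, 26 mm deep, rim 74 mm above the counter. Origin: centre of the underside; x points from the operator to the hinge side, z up.
- cell_floor (a point): Centre of the lower half's inner floor, 48 mm above the counter; axes as cell.
- shell_hinge (a point): Middle of the hinge line, on the far rim of the lower half (60 mm along cell x, 74 mm above the counter); the hinge line runs along cell y.
- shell_edge (a point): On the upper half: middle of its outer top edge opposite the hinge (120 mm from the hinge line, 40 mm above the rims when shut). The upper half is an inverted aluminium box 120 x 120 x 40 mm, 34 mm deep inside, 0.25 kg, with a lip 17 mm long, 50 mm wide, 8 mm thick on its free side. Open, it stands upright or leans away from the operator, its flat outside on the far side.
- shell (a joint): Opening angle of the upper half, rad: 0 shut rim on rim, starts at about 1.6 to 1.95, stop at 2.05. Stiff hinge: it stays at any angle; about 2 to 4 N at the free edge swings it.
- meter: Meter, a grey wedge console bolted down, 170 mm wide: front slopes at 30 degrees from 30 mm height (at its x -15 mm) to 93 mm (x +95 mm), then a flat deck to x +280 mm with a round dial (167 mm across, centre at x 190 mm, clear cover, top 112 mm high). Origin on the counter, 40 mm nearer the operator than the middle of the slope; x away from the operator, z up.
- knob_grip (a point): On the wing knob's axis, where to grip: 33 mm out from the sloping face. Its z axis points out along the knob's axis (30 degrees off vertical, towards the operator), its x axis along the grip bar; turns with the knob. Skirt 62 mm across, 10 mm thick; bar 64 mm long, 16 mm thick, from 10 to 47 mm above the face.
- knob (a joint): Knob angle, rad, grows clockwise as seen looking at the knob; range -1.2 to 3.6. Friction 0.06 N m; stays where left. Geared to the needle: needle angle = 0.35 x knob angle, without play.
- needle (a joint): Needle angle, rad, clockwise from above, 0 = straight away from the operator along meter x. Under the clear cover; only the knob moves it. Starts 0.3 to 0.9 rad anticlockwise of the set mark.
- setmark (a joint): Angle of the set mark on the dial, same zero and sense as the needle. It is fixed for the run, under the cover.
- needle_tip (a point): Tip of the needle, 62 mm from the dial centre; its x axis points along the needle outward. The needle is a dark thin bar with a short broad tail.
- mark_tip (a point): Inner end of the set mark, a dark block 8 mm wide and 14 mm long inside the bezel, the only one, 64 mm from the dial centre; its x axis points radially outward.
- bowl: Bystander: tan stoneware bowl, 110 mm across, 50 mm high; origin under its centre.
- stand: Bystander, fixed: slotted hardwood stand 90 x 112 (along its y) x 55 mm; origin under its centre. Holds three cells.
- cell0: Bystander: aluminium sample cell 64 x 20 x 100 mm, upright in the stand, top about 110 mm high; origin under its centre.
- cell1: Bystander: second sample cell, the same.
- cell2: Bystander: third sample cell, the same.
- funnel: Bystander: chrome funnel standing on its 96 mm mouth, 95 mm high; origin under its centre.
- scoop: Bystander: copper scoop lying flat, 180 mm long, 62 mm wide, 32 mm high; origin at the joint of pan (+x) and handle.
- jar: Bystander: closed jar, 68 mm across, 100 mm high; origin under its centre.
- tin: Bystander: steel tin, 72 mm across, 70 mm high; origin under its centre.
Things that resemble listed ones, but are neither listed nor needed, are in the scene too. Of the things that look like the puck, take the one that is farthest from the robot's base at the start. What is shaped like the cell but blue or turquoise is not meant.

How it is judged:
On the way, in this order (a step that is already met when the one before it is completed fails the run):
1. the puck lies flat in the lower half of the test cell, rib up (horizontal distance between puck and cell_floor below 0.02 m and z of puck in the frame of cell_floor below 0.005 m and angle between puck's own z axis and vertical below 0.1 rad), for 0.2 s.
2. the upper half is shut over the puck (all of step 1 and value of joint shell below 0.04 rad), for 0.2 s.
3. with the cell shut, the needle points within the set mark (all of step 2 and angle between the x axis of needle_tip and the x axis of mark_tip, either way round below 0.06 rad), for 0.2 s.
At the end, for the whole second after the job is handed in: Puck flat and rib up on the lower half's floor (20 mm off centre, 5 mm high, 0.1 rad tilt at most), upper half shut within 0.04 rad, needle within 0.06 rad of the mark's middle (half its width), puck and knob at rest; no bystander moved over 30 mm (all of step 3 and velocity of joint knob between -0.02 and 0.02 rad/s and linear speed of puck below 0.02 m/s); the robot touches nothing.
It fails at once if a bystander is moved more than 30 mm (distance of any of bowl, cell0, cell1, cell2, funnel, scoop, jar, tin from where it was at the start of the episode above 0.03 m).
It fails at once if the set mark is moved (distance of mark_tip from where it was at the start of the episode above 0.004 m).
It also fails if it takes over 72 s, if anything falls off the work surface, if the arm or the gripper's body presses on something with over 40 N, if the wrist force passes 120 N, or if a joint passes its speed limit or range.

## Working session

There is one attempt and no reset: what is moved stays moved. The work goes in short steps, Python scripts to look and compute and a shell command to move; the robot and the scene stay as the last step left them, time stands still between calls to the robot, and variables do not carry over. Pictures are saved under pics/ and viewed, at most 10 in all, crops included, and the job is handed in when it is done.

```bash
mkdir -p pics; ls
cat > h.py <<'E'
import numpy as np, cv2
from scipy.spatial.transform import Rotation as R
from plant import get_state, read_camera, ctrl
def cam(n,save=None):
    c=read_camera(n); h,w=c["frame"].shape[:2]; f=h/2/np.tan(np.radians(c["vfov"])/2)
    u,v=np.meshgrid(np.arange(w),np.arange(h)); z=c["range_z"]
    P=np.stack([(u-c["cx"])/f*z,(v-c["cy"])/f*z,z],-1)
    W=R.from_quat(c["orientation"]).apply(P.reshape(-1,3)).reshape(h,w,3)+c["origin"]
    W[z==0]=np.nan
    if save: cv2.imwrite("pics/"+save,c["frame"]); np.savez("pics/"+save[:-4],W=W,F=c["frame"])
    return c["frame"],W,c
def rel(p,s=None):
    s=s or get_state(); return R.from_quat(s["tcp_rot"]).inv().apply(np.array(p)-s["eef_pos"])*1000
E
python3 - <<'E'
from h import *
for n in ["scene","top"]:
    f,W,c=cam(n,n+"0.png"); print(n,c["origin"],c["orientation"],c["vfov"],c["cx"],c["cy"])
a=cv2.imread("pics/top0.png"); cv2.imwrite("pics/top0b.png",cv2.resize(a,(800,600),interpolation=cv2.INTER_CUBIC))
a=cv2.imread("pics/scene0.png"); cv2.imwrite("pics/scene0b.png",cv2.resize(a,(800,600),interpolation=cv2.INTER_CUBIC))
print(get_state())
E
```

```text
pics
scene [ 1.47294655 -0.49820726  1.31495292] [ 0.80690179  0.47633844 -0.17787684 -0.30061775] 43.070448826556074 254.9685933209401 184.2881874927925
top [0.29185263 0.00771532 1.5244431 ] [ 0.70727845 -0.70239196  0.06075118 -0.05207707] 49.34008708963582 259.89241937678776 186.30562212949624
{'time': 0.1, 'qpos': array([-1.35798306e+00,  2.87137954e-01,  1.57806489e+00, -2.15314904e-07,
        1.27860589e+00, -1.50031769e-01]), 'dq': array([-0.00163647, -0.00184133, -0.00635036, -0.00021264,  0.00081211,
        0.00171925]), 'joint_efforts': array([ 5.87097529e-04, -4.07298553e+01, -2.93699294e+01, -1.49287343e-04,
        3.40238934e-03,  8.69939129e-06]), 'eef_pos': array([ 0.23945874, -0.63044555,  0.23002635]), 'tcp_rot': array([ 9.83587415e-01,  1.80428847e-01, -3.48793873e-05, -1.10748719e-03]), 'contact_force': array([0.51195501, 0.18150179, 0.2359472 ]), 'wrist_torque': array([ 0.01906565, -0.06090887,  0.011052  ]), 'finger_force': 0.0, 'opening': 1.001708306727167}
```

View pics/top0b.png

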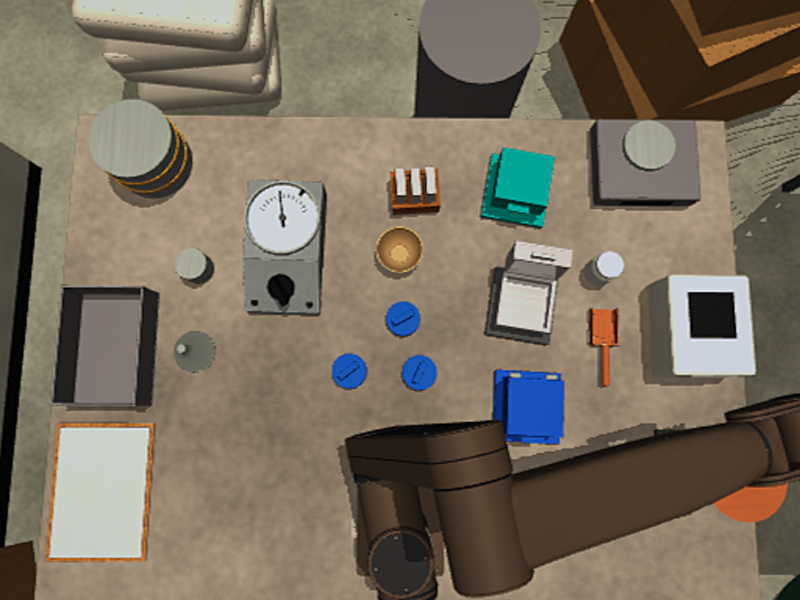

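View pics/scene0b.png

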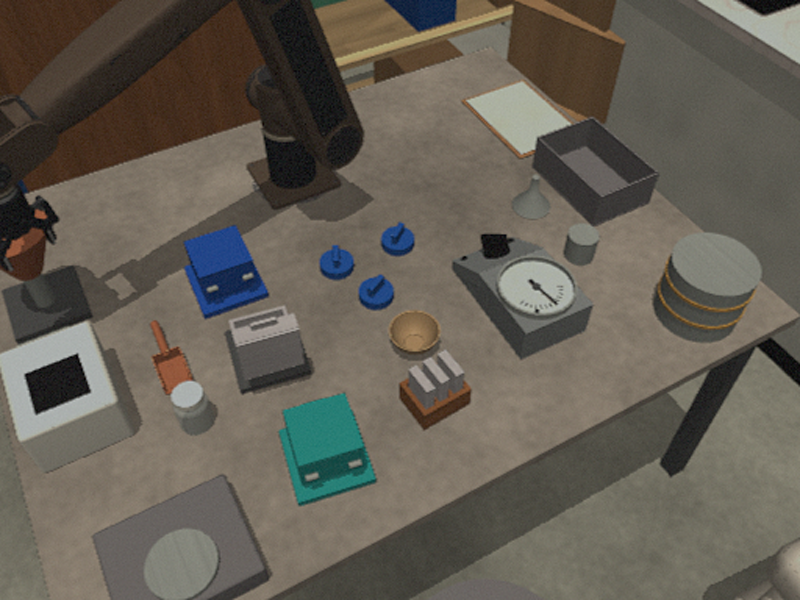

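The top view (800x600) shows the operable cell, grey and open, at (527,295). The farthest of the three blue pucks is at (403,318), next to the bowl at (399,250). The knob is at (281,290), the dial centre at (283,218), the needle points up to about (281,191) and the set mark is at (303,191). Next I measure.

Run:
```python
from h import *
for n in ["top","scene"]:
    d=np.load(f"pics/{n}0.npz"); W,F=d["W"],d["F"].astype(int)
    m=((F[...,0]>100)&(F[...,2]<70)&(F[...,1]<110)&(F[...,0]>F[...,1]+60)&(W[...,2]<0.075)&(W[...,2]>0.012)).astype(np.uint8)
    k,l,s,c=cv2.connectedComponentsWithStats(m)
    for i in range(1,k):
        if s[i,4]<100: continue
        P=W[l==i]; z=P[:,2]; 
        disc=P[(z>0.019)&(z<0.029)]; rib=P[z>0.045]
        if len(rib)<5: continue
        (cx,cy),r=cv2.minEnclosingCircle((disc[:,:2]*1000).astype(np.float32))
        rc=rib.mean(0); rr=cv2.minAreaRect((rib[:,:2]*1000).astype(np.float32))
        print(n,c[i].round(),s[i,4],"disc",cx,cy,r,"rib",rc.round(4),len(rib),rr)
d=np.load("pics/top0.npz");W=d["W"];F=d["F"]
# cell region
def box(u0,u1,v0,v1): return W[int(v0*.64):int(v1*.64),int(u0*.64):int(u1*.64)].reshape(-1,3)
P=box(475,580,235,350); P=P[~np.isnan(P[:,0])]
print(np.histogram(P[:,2],bins=np.arange(-.01,.23,.01)))
for a,b in [(.013,.026),(.04,.055),(.065,.085),(.085,.25)]:
    Q=P[(P[:,2]>a)&(P[:,2]<b)]; print(a,b,len(Q),Q.mean(0).round(4),cv2.minAreaRect((Q[:,:2]*1000).astype(np.float32)),Q.max(0).round(3))
P=box(235,330,175,320); P=P[~np.isnan(P[:,0])]
for a,b in [(.01,.25),(.085,.1),(.104,.12)]:
    Q=P[(P[:,2]>a)&(P[:,2]<b)]; print("meter",a,b,len(Q),Q.mean(0).round(4),cv2.minAreaRect((Q[:,:2]*1000).astype(np.float32)))
P=box(262,300,268,312)
g=F[int(268*.64):int(312*.64),int(262*.64):int(300*.64)].reshape(-1,3).max(1)
K=P[(g<60)&~np.isnan(P[:,0])]; print("knob dark",len(K),K.mean(0),K.min(0),K.max(0))
K2=K[K[:,2]>.085]; print(len(K2),K2.mean(0),cv2.minAreaRect((K2[:,:2]*1000).astype(np.float32)))
crop=F[105:215,145:225]; cv2.imwrite("pics/dial.png",cv2.resize(crop,None,fx=5,fy=5,interpolation=cv2.INTER_CUBIC))
```

```text
top [257. 203.] 349 disc 470.4590148925781 -1.5334808826446533 38.99942398071289 rib [ 0.471  -0.0012  0.052 ] 54 ((471.0057678222656, -0.5575351715087891), (13.840914726257324, 47.4538459777832), 28.655529022216797)
top [223. 237.] 369 disc 349.4210510253906 121.0197982788086 39.032447814941406 rib [0.3491 0.1215 0.0527] 57 ((349.4300231933594, 121.11857604980469), (13.719097137451172, 47.88622283935547), 38.22842025756836)
top [268. 238.] 374 disc 347.2087097167969 -39.62710189819336 38.995853424072266 rib [ 0.3477 -0.0392  0.052 ] 55 ((347.875244140625, -39.30826950073242), (13.063081741333008, 46.744903564453125), 65.98481750488281)
(array([1063, 1334,  239,  262,    4,  581,  278,   81,  433,  129,   11,
          9,   11,    8,    8,   13,    9,   11,    8,   60,  337,   30,
         18]), array([-0.01,  0.  ,  0.01,  0.02,  0.03,  0.04,  0.05,  0.06,  0.07,
        0.08,  0.09,  0.1 ,  0.11,  0.12,  0.13,  0.14,  0.15,  0.16,
        0.17,  0.18,  0.19,  0.2 ,  0.21,  0.22]))
0.013 0.026 460 [ 0.4755 -0.2517  0.0199] ((502.9212341308594, -277.72607421875), (150.92213439941406,
[... 547 characters left out ...]
.229  0.215]
meter 0.01 0.25 4267 [0.625  0.269  0.0833] ((630.355712890625, 294.7978210449219), (214.63958740234375, 296.9936218261719), 88.37385559082031)
meter 0.085 0.1 2186 [0.6659 0.2703 0.0945] ((633.8264770507812, 272.9648132324219), (170.26748657226562, 287.2538757324219), 88.19686889648438)
meter 0.104 0.12 337 [0.6665 0.2735 0.109 ] ((651.994140625, 288.799560546875), (167.11688232421875, 245.4357452392578), 64.02965545654297)
knob dark 252 [0.52768587 0.27058794 0.08628047] [0.48991123 0.24584112 0.03336105] [0.56367289 0.30357109 0.12104194]
124 [0.52189274 0.27493547 0.10077955] ((523.8318481445312, 275.5740966796875), (39.714439392089844, 67.70864868164062), 89.60551452636719)
```

View pics/dial.png

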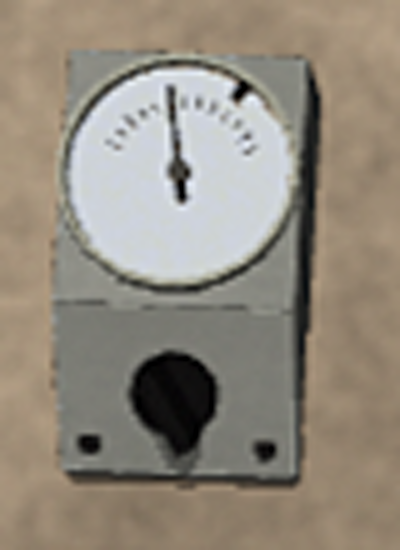

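The dial crop shows the centre at (178,171), the needle tip at (170,87) and the mark at (241,92), about 44° apart. The knob bar runs from roughly (155,365) to (182,445). Puck 1 at (0.471, -0.001) is the farthest. Next I work out the shifts.

Run:
```python
from h import *
d=np.load("pics/top0.npz");W=d["W"]
P=W[150:225,304:372].reshape(-1,3)
Q=P[(P[:,2]>.046)&(P[:,2]<.0505)]; a=np.radians(-9.27); ex=np.array([np.cos(a),np.sin(a)]); ey=np.array([-ex[1],ex[0]])
for nm,e in (("x",ex),("y",ey)): t=Q[:,:2]@e; print(nm,np.percentile(t,[0,2,50,98,100]).round(4))
Q=P[(P[:,2]>.07)&(P[:,2]<.077)]
for nm,e in (("x",ex),("y",ey)): t=Q[:,:2]@e; print("rim",nm,np.percentile(t,[0,2,50,98,100]).round(4))
c=np.array([.503,-.2777]);print("foot c",c@ex,c@ey)
Q=P[(P[:,2]>.17)]; print("shell top",np.c_[Q[:,:2]@ex,Q[:,:2]@ey,Q[:,2]].min(0),np.c_[Q[:,:2]@ex,Q[:,:2]@ey,Q[:,2]].max(0), )
s=get_state();print(rel([.4708,-.0008,.11]),R.from_quat(s["tcp_rot"]).as_matrix()[:,0])
```

```text
x [0.4813 0.4953 0.5432 0.5928 0.5947]
y [-0.2483 -0.2448 -0.1948 -0.147  -0.1328]
rim x [0.4812 0.4825 0.5734 0.633  0.6345]
rim y [-0.2537 -0.2526 -0.2004 -0.1338 -0.1326]
foot c 0.5411648017534916 -0.19304649010822267
shell top [ 0.6058219  -0.25367621  0.1714046 ] [ 0.6476593  -0.13218747  0.21532059]
[ 439.72244618 -506.27421187  121.28156003] [9.34890860e-01 3.54935165e-01 3.31031420e-04]
```

```bash
python3 -m crank '[[[440,-506,0],-98,90],[[440,-506,0],-98,90],[[440,-506,0],-98,90],[[440,-506,0],-98,90],[[440,-506,0],-98,90],[[440,-506,0],-98,90],[[440,-506,0],-98,90],[[440,-506,0],-98,90],[[440,-506,0],-98,90],[[440,-506,0],-98,90]]' 40
python3 -c "
from h import *
print(rel([.4708,-.0008,.11]))"
```

```text
time: 1.1
eef_pos: [0.4124, -0.1598, 0.2311]
tcp_rot: [0.594, 0.804, 0.0, 0.0]
contact_force: [0.1, -0.2, -0.0]
opening: 0.649
finger_force: 0.0
[134.85136066 102.42661454 121.08516542]
```

```bash
python3 -m crank '[[[120,90,40],-10,90],[[120,90,80],-10,90],[[120,90,80],-10,90],[[120,90,80],-10,90],[[120,90,80],-10,90],[[120,90,80],-10,90]]'
python3 -c "
from h import *
f,W,c=cam('wrist','w1.png')
s=get_state();print(rel([.4708,-.0008,.028]),np.degrees(2*np.arctan2(s['tcp_rot'][1],s['tcp_rot'][0])))
F=f.astype(int);m=(F[...,0]>F[...,1]+50)&(abs(W[...,2]-.052)<.005)
Q=W[m];print(len(Q),np.median(Q,0),cv2.minAreaRect((Q[:,:2]*1000).astype(np.float32)))"
```

```text
time: 1.7
eef_pos: [0.4638, -0.0209, 0.1511]
tcp_rot: [0.524, 0.852, -0.0, -0.0]
contact_force: [0.1, -0.2, 1.0]
opening: 0.649
finger_force: 0.0
[ 15.73645157  15.13922532 123.84633817] 116.72293206198196
2376 [ 0.36848015 -0.03107927  0.05092264] ((405.5237731933594, -26.891700744628906), (161.69497680664062, 50.120643615722656), 18.712526321411133)
```

View pics/w1.png

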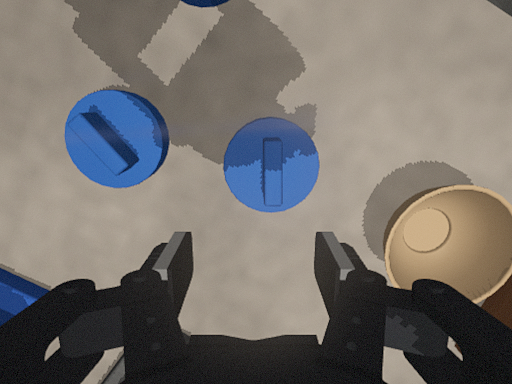

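The target puck is at (272,165), with its rib upright in the picture and parallel to the pads. The bowl is to the right at (450,240), with room to spare.

```bash
python3 -c "
from h import *
d=np.load('pics/w1.npz');F=d['F'].astype(int);W=d['W']
m=(F[...,0]>F[...,1]+40)&(abs(W[...,2]-.052)<.006);m[:,:215]=0;m[:,330:]=0;m[:110]=0;m[225:]=0
Q=W[m];print(len(Q),cv2.minAreaRect((Q[:,:2]*1000).astype(np.float32)));r=cv2.minAreaRect((Q[:,:2]*1000).astype(np.float32))
print(rel([r[0][0]/1000,r[0][1]/1000,.028]))"
```

```text
1228 ((472.323974609375, -4.032176971435547), (13.83374309539795, 50.22609329223633), 27.825408935546875)
[ 12.16420409  15.04699187 123.84908131]
```

```bash
python3 -m crank '[[[13,15,0],-1,90],[[13,15,40],-1,90],[[13,15,80],-1,90],[[13,15,110],-1,90],[[13,15,124],-1,90],[[13,15,124],-1,90],[[13,15,124],-1,230],[[13,15,124],-1,230],[[13,15,124],-1,230],[[13,15,124],-1,230]]' 40; python3 -c "
from h import *
print(rel([.4715,-.0025,.028]),get_state()['eef_pos'])"
```

```text
time: 2.75
eef_pos: [0.473, -0.0033, 0.0292]
tcp_rot: [0.517, 0.856, 0.0, 0.002]
contact_force: [-0.3, -1.3, 4.3]
opening: 0.154
finger_force: 40.6
[ 1.43514829 -0.99615834  1.1531574 ] [ 0.47304611 -0.00330478  0.02915915]
```

```bash
python3 -m crank '[[[0,0,-40],0,230],[[0,0,-90],0,230],[[0,0,-130],0,230],[[0,0,-130],0,230],[[0,0,-130],0,230]]'; python3 -c "
from h import *
a=np.radians(-9.27);c=np.array([.5413*np.cos(a)-.193*-np.sin(a)*1,0]);ex=np.array([np.cos(a),np.sin(a)]);ey=np.array([-ex[1],ex[0]]);c=.5413*ex-.193*ey
s=get_state();print(c,rel([*c,.14]),np.degrees(2*np.arctan2(s['tcp_rot'][1],s['tcp_rot'][0])),s['opening'],s['finger_force'])"
```

```text
time: 3.25
eef_pos: [0.4717, -0.0026, 0.158]
tcp_rot: [0.517, 0.856, 0.0, 0.001]
contact_force: [0.3, -0.4, -2.7]
opening: 0.149
finger_force: 39.8
[ 0.50314092 -0.2776759 ] [-258.07906747 -100.27872407   18.12781375] 117.73941752506323 0.14919237319464662 39.823617339134216
```

```bash
python3 -m crank '[[[-258,-100,0],37,230],[[-258,-100,0],37,230],[[-258,-100,0],37,230],[[-258,-100,0],37,230],[[-258,-100,0],37,230],[[-258,-100,0],37,230],[[-258,-100,0],37,230],[[-258,-100,0],37,230],[[-258,-100,0],37,230]]'; python3 -c "
from h import *
a=np.radians(-9.27);ex=np.array([np.cos(a),np.sin(a)]);ey=np.array([-ex[1],ex[0]]);c=.5413*ex-.193*ey
s=get_state();print(c,rel([*c,.077]),np.degrees(2*np.arctan2(s['tcp_rot'][1],s['tcp_rot'][0])))
f,W,c=cam('wrist','w2.png')"
```

```text
time: 4.15
eef_pos: [0.5021, -0.2757, 0.1552]
tcp_rot: [0.762, 0.648, -0.0, -0.002]
contact_force: [0.1, 0.1, -1.4]
opening: 0.153
finger_force: 39.8
[ 0.50314092 -0.2776759 ] [-1.95009433  1.61227072 78.1472127 ] 80.77831260627454
```

View pics/w2.png

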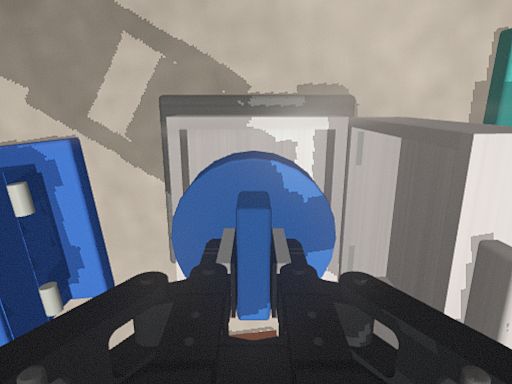

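The puck is held upright at (253,230), centred over the pocket and clear of the open upper half on the right. Lower it and release.

```bash
python3 -m crank '[[[-2,1,0],0,230],[[-2,1,40],0,230],[[-2,1,65],0,230],[[-2,1,73],0,230],[[-2,1,77],0,230],[[-2,1,78],0,230],[[-2,1,78],0,230],[[-2,1,78],0,150],[[-2,1,78],0,150],[[-2,1,78],0,150]]'; python3 -m crank '[[[0,0,-40],0,150],[[0,0,-90],0,150],[[0,0,-140],0,150],[[0,0,-180],0,150],[[0,0,-180],0,255]]'; python3 -c "
from h import *
f,W,c=cam('top','t2.png');cv2.imwrite('pics/t2b.png',cv2.resize(f[140:240,280:400],None,fx=6,fy=6))
f,W,c=cam('wrist','w3.png')
F=f.astype(int);b=(F[...,0]>F[...,1]+40)
for lo,hi in((.065,.08),(.09,.105)):
  Q=W[b&(W[...,2]>lo)&(W[...,2]<hi)&(np.hypot(W[...,0]-.503,W[...,1]+.278)<.06)];print(len(Q),Q.mean(0),cv2.minEnclosingCircle((Q[:,:2]*1000).astype(np.float32)), np.median(Q[:,2]))
"
```

```text
time: 5.2
eef_pos: [0.5045, -0.2803, 0.0806]
tcp_rot: [0.762, 0.648, 0.0, 0.001]
contact_force: [0.2, -0.2, -0.3]
opening: 0.41
finger_force: 0.0
time: 5.7
eef_pos: [0.5068, -0.282, 0.2688]
tcp_rot: [0.762, 0.648, 0.001, 0.008]
contact_force: [-0.4, -1.3, 1.0]
opening: 0.251
finger_force: 0.0
3566 [ 0.50603483 -0.27867363  0.07104114] ((506.0720520019531, -279.8028564453125), 39.40047836303711) 0.07105960032081338
778 [ 0.50608665 -0.2794816   0.09879041] ((506.54901123046875, -280.0020446777344), 25.251890182495117) 0.09888746247646868
```

View pics/w3.png

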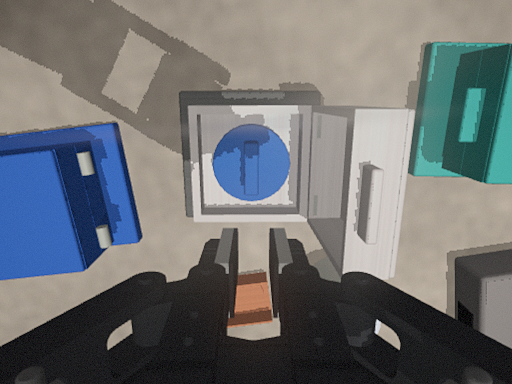

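The puck sits flat in the lower half at (252,163); disc and rib heights of 71 and 99 mm agree with the floor height. The open upper half is at (370,190). Next I go behind it and swing it down along an arc.

```bash
python3 -m crank '[[[0,0,-3],0,255],[[0,0,-3],0,255],[[0,0,-3],0,255]]'; python3 -c "
from h import *
a=np.radians(-9.27);ex=np.array([np.cos(a),np.sin(a)]);ey=np.array([-ex[1],ex[0]])
s=get_state();p=s['eef_pos'];print('cell',p[:2]@ex*1000-541.3,p[:2]@ey*1000+193,p[2]*1000,s['opening'])
W=np.load('pics/w3.npz')['W'].reshape(-1,3);X=W[:,:2]@ex*1000-541.3;Y=W[:,:2]@ey*1000+193;Z=W[:,2]*1000
m=(Z>150)&(X>40)&(X<140)&(abs(Y)<80)
print(np.c_[X,Y,Z][m].min(0),np.c_[X,Y,Z][m].max(0))
for z in (155,165,175,185,192,198,205,212): n=m&(abs(Z-z)<3.5); print(z,n.sum(),X[n].min() if n.any() else 0,X[n].max() if n.any() else 0)"
```

```text
time: 6.1
eef_pos: [0.5033, -0.2794, 0.2606]
tcp_rot: [0.762, 0.648, -0.0, -0.001]
contact_force: [0.2, -0.5, 0.3]
opening: -0.003
finger_force: 0.0
cell 0.4165030567389749 -1.6366642720656728 260.6365843920341 -0.0031287273321205754
[ 40.00221213 -63.63622341 150.18733342] [107.48186351  56.75574088 353.84148343]
155 92 65.98285227201734 78.0938084894949
165 111 66.50993496974024 103.99841582112026
175 79 66.76387953044582 71.8821652137251
185 195 67.30642569622228 69.4321097323176
192 8167 67.49572255047781 107.48186351240906
198 330 67.73699637929042 81.58336685959421
205 524 75.44612892330531 84.41230525425442
212 697 75.92500401981238 83.85562803963342
```

```bash
python3 -m crank '[[[2,50,0],0,255],[[2,100,0],0,255],[[2,150,0],0,255],[[2,160,0],0,255],[[2,160,45],0,255],[[2,160,90],0,255],[[2,160,96],0,255],[[2,160,96],0,255],[[2,160,96],0,255]]' && python3 -m crank '[[[0,-20,0],0,255],[[0,-35,0],0,255],[[0,-49,-2],0,255],[[0,-62,-4],0,255],[[0,-81,-7],0,255],[[0,-101,-6],0,255],[[0,-120,-1],0,255],[[0,-138,7],0,255],[[0,-153,19],0,255],[[0,-153,19],0,255]]'
python3 -c "
from h import *
a=np.radians(-9.27);ex=np.array([np.cos(a),np.sin(a)]);ey=np.array([-ex[1],ex[0]])
s=get_state();p=s['eef_pos'];print('cell',p[:2]@ex*1000-541.3,p[:2]@ey*1000+193,p[2]*1000,s['contact_force'])
f,W,c=cam('scene','s2.png');cv2.imwrite('pics/s2b.png',cv2.resize(f[130:330,60:300],None,fx=3,fy=3))
"
```

```text
time: 7.0
eef_pos: [0.6629, -0.3043, 0.1692]
tcp_rot: [0.762, 0.648, 0.001, 0.002]
contact_force: [-1.1, 0.3, 0.2]
opening: -0.002
finger_force: 0.0
time: 8.0
eef_pos: [0.511, -0.2797, 0.1505]
tcp_rot: [0.762, 0.647, 0.0, 0.002]
contact_force: [-1.4, -0.0, 0.5]
opening: 0.002
finger_force: 0.0
cell 8.056792365402089 -0.7149660943786671 150.45194706806632 [-1.37356701 -0.01281852  0.45841882]
```

View pics/s2b.png

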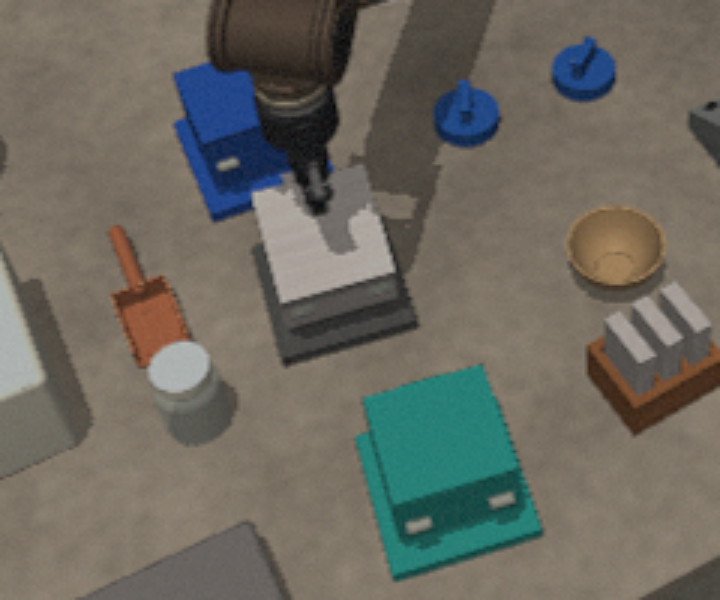

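The upper half, at (325,240) in the crop, has folded to roughly 0.45 rad with the fingertips on it. Press it down the rest of the way.

```bash
python3 -m crank '[[[0,-6,6],0,255],[[0,-12,14],0,255],[[0,-17,22],0,255],[[0,-21,30],0,255],[[0,-23,35],0,255],[[0,-23,37],0,255],[[0,-23,39],0,255],[[0,-23,40],0,255],[[0,-23,40],0,255]]'; python3 -c "
from h import *
s=get_state();print(s['contact_force'])
"; python3 -m crank '[[[0,0,-40],0,255],[[0,0,-90],0,255],[[0,0,-140],0,255],[[0,0,-140],0,255]]';  python3 -c "
from h import *
a=np.radians(-9.27);ex=np.array([np.cos(a),np.sin(a)]);ey=np.array([-ex[1],ex[0]])
for n in('wrist','scene'):
  f,W,c=cam(n,n+'4.png');W=W.reshape(-1,3);X=W[:,:2]@ex*1000-541.3;Y=W[:,:2]@ey*1000+193;Z=W[:,2]*1000
  m=(Z>100)&(Z<135)&(abs(X)<57)&(abs(Y)<57)
  if m.sum()>50:
    k=np.linalg.lstsq(np.c_[X[m],Y[m],np.ones(m.sum())],Z[m],rcond=None)[0];print(n,m.sum(),k,np.median(Z[m]))
"
```

```text
time: 8.95
eef_pos: [0.4887, -0.2751, 0.1138]
tcp_rot: [0.762, 0.648, -0.0, -0.001]
contact_force: [-12.7, 8.4, 33.6]
opening: 0.0
finger_force: 16.8
[-12.73705474   8.38116222  33.61213298]
time: 9.35
eef_pos: [0.4917, -0.2774, 0.2554]
tcp_rot: [0.762, 0.648, 0.002, 0.007]
contact_force: [0.5, -0.2, 0.5]
opening: -0.002
finger_force: 0.0
wrist 16428 [ 5.39161744e-05 -3.20101798e-03  1.12997461e+02] 113.0101147472042
scene 977 [ 4.94473059e-03 -8.08939980e-04  1.13009958e+02] 113.06844774532165
```

The upper half is shut: its top is level at 113 mm with no measurable slope. Now I measure the meter's pose, the bar angle and the needle and mark angles from the first top picture.

```bash
cat > meter.py <<'E'
from h import *
def proj(c,uv,z):
    uv=np.atleast_2d(uv).astype(float); f=192/np.tan(np.radians(c["vfov"])/2)
    d=R.from_quat(c["orientation"]).apply(np.c_[(uv[:,0]-c["cx"])/f,(uv[:,1]-c["cy"])/f,np.ones(len(uv))]); o=np.array(c["origin"])
    return (o+d*((z-o[2])/d[:,2])[:,None])[:,:2]
def dial(c,C,yaw,z=.1):
    """needle, mark angle cw from meter x; radial profile of darkness"""
    f=c["frame"].max(2).astype(np.float32); fl=192/np.tan(np.radians(c["vfov"])/2); Ri=R.from_quat(c["orientation"]).inv()
    def samp(r,t):
        a=yaw-t; p=np.stack([C[0]+r*np.cos(a),C[1]+r*np.sin(a),np.full_like(a,z)],-1)
        q=Ri.apply(p.reshape(-1,3)-c["origin"]).reshape(p.shape)
        return cv2.remap(f,(q[...,0]/q[...,2]*fl+c["cx"]).astype(np.float32),(q[...,1]/q[...,2]*fl+c["cy"]).astype(np.float32),cv2.INTER_LINEAR)
    t=np.radians(np.arange(-110,110,.5)); out=[]
    for r0,r1 in((.028,.040),(.066,.076)):
        rr,tt=np.meshgrid(np.linspace(r0,r1,8),t); D=samp(rr,tt).mean(1); w=np.clip(np.median(D)-D,0,None)
        i=w.argmax(); s=slice(max(0,i-10),i+11); out.append(((w[s]*t[s]).sum()/w[s].sum(),w[i]))
    return out
E
python3 - <<'E'
from meter import *
f,W,c=cam("top"); d=np.load("pics/top0.npz");W=d["W"];F=d["F"]
# disc face: bright
m=(F.min(2)>165); m[:, :150]=0;m[:,210:]=0;m[:112]=0;m[168:]=0
cn,_=cv2.findContours(m.astype(np.uint8),cv2.RETR_EXTERNAL,cv2.CHAIN_APPROX_NONE);k=max(cn,key=cv2.contourArea)
print("face z",np.nanmedian(W[m][:,2]))
for z in(.1,.11):
    P=proj(c,k[:,0],z);e=cv2.fitEllipse((P*1000).astype(np.float32));print(z,e)
G=W[112:205,150:212].reshape(-1,3);q=G[(G[:,2]>.03)&(G[:,2]<.125)];print("bbox",cv2.minAreaRect((q[:,:2]*1000).astype(np.float32)))
C=np.array(e[0])/1000
c["frame"]=F
print(dial(c,C,np.radians(-1.8)), dial(c,C,np.radians(-1.8),.11))
for z in(.085,.09,.095,.1,.105,.11,.115):
    K=W[170:200,165:195].reshape(-1,3);g=F[170:200,165:195].reshape(-1,3).max(1)
    n=(g<70)&(abs(K[:,2]-z)<.003); print(z,n.sum(),K[n].mean(0) if n.any() else '')
E
```

```text
face z 0.09676080467953141
0.1 ((685.6886596679688, 270.5976867675781), (148.6345672607422, 153.955810546875), 176.87770080566406)
0.11 ((682.923828125, 268.7521667480469), (147.59109497070312, 152.875), 176.87762451171875)
bbox ((629.7523193359375, 273.71826171875), (172.29672241210938, 296.9346008300781), 88.33251953125)
[(np.float64(-0.22680099446028396), np.float32(99.52905)), (np.float64(0.5214150811027605), np.float32(172.61731))] [(np.float64(-0.18629659582922625), np.float32(106.46637)), (np.float64(0.5618718678383195), np.float32(191.02863))]
0.085 29 [0.54213666 0.26962053 0.08401949]
0.09 17 [0.51821467 0.26684642 0.09022137]
0.095 32 [0.51617763 0.27181828 0.09502053]
0.1 27 [0.51367435 0.27329585 0.09993469]
0.105 30 [0.52106278 0.27732253 0.10470224]
0.11 16 [0.52776461 0.28130754 0.10933116]
0.115 11 [0.53499833 0.28466108 0.11502593]
```

```bash
python3 -c "
from h import *
print(rel([.521,.277,.23]))"
```

```text
[549.69849041 -56.27658873  16.59373908]
```

```bash
python3 -m crank '[[[550,-56,0],-127,200],[[550,-56,0],-127,200],[[550,-56,0],-127,200],[[550,-56,0],-127,160],[[550,-56,0],-127,160],[[550,-56,0],-127,160],[[550,-56,0],-127,120],[[550,-56,0],-127,120],[[550,-56,0],-127,120],[[550,-56,0],-127,120]]'; python3 -c "
from h import *
s=get_state();print(rel([.521,.277,.2]),np.degrees(2*np.arctan2(s['tcp_rot'][1],s['tcp_rot'][0])),s['qpos'])"
```

```text
time: 10.5
eef_pos: [0.5168, 0.2258, 0.2436]
tcp_rot: [0.113, 0.994, -0.001, -0.003]
contact_force: [0.6, -0.3, 0.1]
opening: 0.529
finger_force: 0.0
[ 7.1329083  50.92019058 43.55287368] 167.0374730183464 [ 2.32008737e-01  3.57181360e-02  1.83734272e+00  2.17813850e-04
  1.27409719e+00 -1.11261308e+00]
```

```bash
python3 -m crank '[[[7,51,0],-41,120],[[7,51,0],-41,120],[[7,51,0],-41,120],[[7,51,0],-41,120],[[7,51,0],-41,120],[[7,51,0],-41,120]]'
python3 - <<'E'
from meter import *
f,W,c=cam("wrist","w5.png")
F=f.astype(int); Y=R.from_euler("z",-1.7,degrees=True)*R.from_euler("y",-30,degrees=True)  # x up-slope, z out of face
o=np.array([.4973,.2776,0])+R.from_euler("z",-1.7,degrees=True).apply([.04,0,.0615])
L=Y.inv().apply(W.reshape(-1,3)-o)*1000; g=F.max(2).ravel()
m=(abs(L[:,0])<45)&(abs(L[:,1])<45)
print(np.histogram(L[m&(g<80)][:,2],bins=np.arange(-10,60,5)))
for lo,hi in((40,60),(12,40)):
    n=m&(L[:,2]>lo)&(L[:,2]<hi)&(g<80)
    if n.sum()>20: print(lo,n.sum(),L[n].mean(0),cv2.minAreaRect(L[n][:,:2].astype(np.float32)))
s=get_state();print(rel([.521,.277,.12]),np.degrees(2*np.arctan2(s['tcp_rot'][1],s['tcp_rot'][0])))
f,W,c=cam("scene"); print(dial(c,[.6865,.2713],np.radians(-1.7)))
f,W,c=cam("top"); print(dial(c,[.6865,.2713],np.radians(-1.7)))
E
```

```text
time: 11.1
eef_pos: [0.522, 0.2749, 0.2436]
tcp_rot: [-0.239, 0.971, -0.0, -0.003]
contact_force: [0.0, -0.0, -0.0]
opening: 0.526
finger_force: 0.0
(array([   0,    7,   20, 1334,  184,   81,   83,   92,   87,  101,  279,
        996,    0]), array([-10,  -5,   0,   5,  10,  15,  20,  25,  30,  35,  40,  45,  50,
        55]))
40 1275 [ 2.68432778 -3.52029891 45.5728109 ] ((1.0724029541015625, -3.331737518310547), (63.51987075805664, 16.387027740478516), 27.30826187133789)
12 488 [ 8.14672208 -7.71285077 26.82546186] ((5.680830001831055, -8.953662872314453), (63.168800354003906, 10.769429206848145), 37.076114654541016)
[ -0.51867724   2.29339958 124.10054933] 207.5395409820571
[(np.float64(-0.053102251753017526), np.float32(108.48834)), (np.float64(0.6290655658402684), np.float32(111.13379))]
[(np.float64(-0.1691292764465629), np.float32(109.211914)), (np.float64(0.5783385027787449), np.float32(187.55084))]
```

View pics/w5.png

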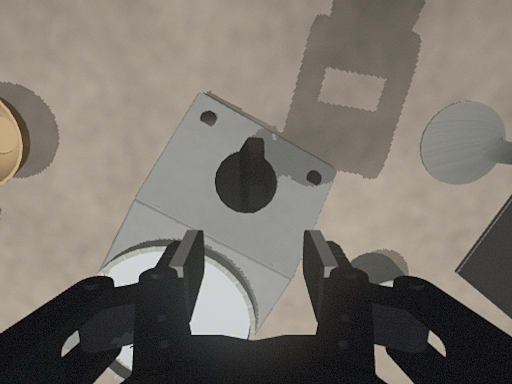

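The knob bar is at (252,165), nearly in line with the pads. It measures -27.3° on the face, which agrees with the needle at -0.168 rad (x0.35). The mark is at 0.578 rad, so the knob has to turn about 122° clockwise. Going down to grip.

```bash
python3 -m crank '[[[0,-1,45],-1.5,120],[[0,-1,90],-1.5,120],[[0,-1,130],-1.5,120],[[0,-1,152],-1.5,120],[[0,-1,158],-1.5,120],[[0,-1,158],-1.5,230],[[0,-1,158],-1.5,230],[[0,-1,158],-1.5,230],[[0,-1,158],-1.5,230],[[0,-1,158],-1.5,230]]' 25
```

```text
time: 12.25
eef_pos: [0.5236, 0.2761, 0.0905]
tcp_rot: [-0.251, 0.968, 0.002, 0.001]
contact_force: [-1.2, 5.0, -3.7]
opening: 0.218
finger_force: 23.9
```

```bash
python3 -m crank '[[[0,0,0],4,230],[[0,0,0],8,230],[[0,0,0],12,230],[[0,0,0],16,230],[[0,0,0],20,230],[[0,0,0],24,230],[[0,0,0],28,230],[[0,0,0],32,230],[[0,0,0],36,230],[[0,0,0],36,230]]'
cat > look.py <<'E'
from meter import *
s=get_state();h=np.degrees(2*np.arctan2(s['tcp_rot'][1],s['tcp_rot'][0]))
for n in("top","scene"):
    f,W,c=cam(n,f"{n}_{s['time']:.1f}.png"); print(n,[(round(float(a),4),round(float(b))) for a,b in dial(c,[.6865,.2713],np.radians(-1.7))])
print("heading",h%360,s["contact_force"],s["wrist_torque"],s["qpos"][5],rel([.5217,.2738,.09]))
E
python3 look.py
```

```text
time: 13.25
eef_pos: [0.5235, 0.2738, 0.0912]
tcp_rot: [0.059, 0.998, -0.001, -0.0]
contact_force: [-5.3, -3.6, 0.8]
opening: 0.177
finger_force: 30.9
top [(0.0185, 138), (0.5784, 186)]
scene [(0.1469, 105), (0.6289, 112)]
heading 173.18987665727573 [-5.3179631  -3.64199107  0.80846088] [-0.11134895  0.58004757  0.27326626] -1.1404908546747001 [ 1.81250112 -0.21429038  1.18337847]
```

```bash
python3 -m crank '[[[0,0,0],4,230],[[0,0,0],8,230],[[0,0,0],12,230],[[0,0,0],16,230],[[0,0,0],20,230],[[0,0,0],24,230],[[0,0,0],28,230],[[0,0,0],32,230],[[0,0,0],36,230],[[0,0,0],36,230]]'; python3 look.py
```

```text
time: 14.35
eef_pos: [0.5219, 0.2719, 0.0921]
tcp_rot: [0.364, 0.931, -0.004, -0.002]
contact_force: [-12.7, -11.8, 9.6]
opening: 0.18
finger_force: 105.5
top [(0.2087, 131), (0.5781, 186)]
scene [(0.3294, 98), (0.6287, 112)]
heading 137.34079761827024 [-12.74248024 -11.80791233   9.62043229] [-0.91650194  1.5946813   0.66647225] -0.5137787424017034 [1.39407279 1.28798589 2.07036472]
```

```bash
python3 -m crank '[[[0,0,0],0,120],[[0,0,0],0,120],[[0,0,0],0,120],[[0,0,0],0,230],[[0,0,0],0,230],[[0,0,0],0,230],[[0,0,0],0,230],[[0,0,0],0,230]]' 25; python3 look.py; python3 -m crank '[[[0,0,0],4,230],[[0,0,0],8,230],[[0,0,0],12,230],[[0,0,0],16,230],[[0,0,0],20,230],[[0,0,0],20,230]]'; python3 look.py
```

```text
time: 15.25
eef_pos: [0.5218, 0.2718, 0.0903]
tcp_rot: [0.364, 0.931, -0.005, -0.002]
contact_force: [-9.7, -9.4, 10.7]
opening: 0.233
finger_force: 22.8
top [(0.2103, 134), (0.5783, 187)]
scene [(0.3292, 97), (0.6288, 113)]
heading 137.31536060832846 [-9.69073009 -9.42786616 10.70723885] [-1.59534294  1.50228624  0.151597  ] -0.5129837179144817 [1.4293744  1.46607352 0.25974294]
time: 15.95
eef_pos: [0.5207, 0.2715, 0.0898]
tcp_rot: [0.52, 0.854, -0.006, -0.002]
contact_force: [-13.1, -11.8, 11.7]
opening: 0.238
finger_force: 49.1
top [(0.3385, 135), (0.5783, 186)]
scene [(0.475, 106), (0.6288, 114)]
heading 117.30041997712436 [-13.08681108 -11.79888622  11.71607171] [-1.33424489  1.61170911  0.30724721] -0.16362964555736784 [ 1.52678147  1.94857912 -0.21895018]
```

```bash
python3 -m crank '[[[0,0,0],0,120],[[0,-2,0],0,120],[[0,-3,0],0,120],[[0,-3,0],0,230],[[0,-3,0],0,230],[[0,-3,0],0,230],[[0,-3,0],0,230],[[0,-3,0],0,230]]' 25; python3 -m crank '[[[0,0,0],4,230],[[0,0,0],8,230],[[0,0,0],12,230],[[0,0,0],16,230],[[0,0,0],20,230],[[0,0,0],20,230]]'; python3 look.py
```

```text
time: 16.85
eef_pos: [0.5197, 0.2724, 0.0896]
tcp_rot: [0.521, 0.854, -0.002, -0.001]
contact_force: [-6.5, -3.1, 4.7]
opening: 0.251
finger_force: 23.0
time: 17.45
eef_pos: [0.5191, 0.2727, 0.0896]
tcp_rot: [0.661, 0.75, -0.003, -0.002]
contact_force: [-8.1, -2.7, 6.2]
opening: 0.247
finger_force: 31.7
top [(0.4618, 143), (0.5801, 185)]
scene [(0.5869, 118), (0.6263, 111)]
heading 97.18143167223715 [-8.07243228 -2.70081209  6.16884935] [-0.23100785  0.91990426  0.1390169 ] 0.18533945355189396 [ 0.8372738   2.70014711 -0.4164122 ]
```

```bash
python3 -m crank '[[[0,0,0],0,120],[[0,-1,0],0,120],[[0,-1,0],0,120],[[0,-1,0],0,230],[[0,-1,0],0,230],[[0,-1,0],0,230],[[0,-1,0],0,230],[[0,-1,0],0,230]]' 25; python3 -m crank '[[[0,0,0],4,230],[[0,0,0],8,230],[[0,0,0],12,230],[[0,0,0],15,230],[[0,0,0],17,230],[[0,0,0],17,230]]'; python3 look.py
```

```text
time: 18.35
eef_pos: [0.519, 0.2727, 0.0896]
tcp_rot: [0.661, 0.75, -0.002, -0.001]
contact_force: [-5.7, -0.5, 4.7]
opening: 0.256
finger_force: 22.7
time: 18.95
eef_pos: [0.5186, 0.2728, 0.0898]
tcp_rot: [0.765, 0.644, -0.002, -0.001]
contact_force: [-7.6, -1.6, 6.8]
opening: 0.25
finger_force: 24.8
top [(0.5747, 146), (0.5782, 190)]
scene [(0.6833, 129), (0.629, 116)]
heading 80.18499907313375 [-7.61039731 -1.56348896  6.82694762] [-0.10576921  0.8766528   0.09889189] 0.481987491446814 [ 1.54989298  2.92851263 -0.21089261]
```

```bash
python3 -m crank '[[[0,0,0],0,120],[[0,0,0],0,110],[[0,0,0],0,110],[[0,0,-40],0,110],[[0,0,-90],0,110],[[0,0,-140],0,110],[[0,-50,-150],0,110],[[0,-100,-150],0,110],[[0,-100,-150],0,110],[[0,-100,-150],0,110]]'; python3 look.py
python3 - <<'E'
from meter import *
out=[]
for n in("top","scene"):
    f,W,c=cam(n); fl=192/np.tan(np.radians(c["vfov"])/2)
    q=R.from_quat(c["orientation"]).inv().apply(np.array([.6865,.2713,.1])-c["origin"]);u,v=(q[:2]/q[2]*fl+[c["cx"],c["cy"]]).astype(int)
    print(n,u,v); out.append(cv2.resize(f[v-32:v+32,u-32:u+32],(390,390),interpolation=cv2.INTER_CUBIC))
cv2.imwrite("pics/fin.png",np.hstack(out))
E
```

```text
time: 20.05
eef_pos: [0.421, 0.2901, 0.2395]
tcp_rot: [0.765, 0.644, 0.001, 0.0]
contact_force: [0.3, -0.3, -0.6]
opening: 0.565
finger_force: 0.0
top [(0.5746, 146), (0.5782, 190)]
scene [(0.6837, 126), (0.6287, 115)]
heading 80.25536530113102 [ 0.30901016 -0.3200254  -0.64805277] [-0.04318071  0.01208278 -0.01832174] 0.574958348287255 [  1.08299316 100.17949029 149.7319803 ]
top 180 139
scene 343 182
```

View pics/fin.png

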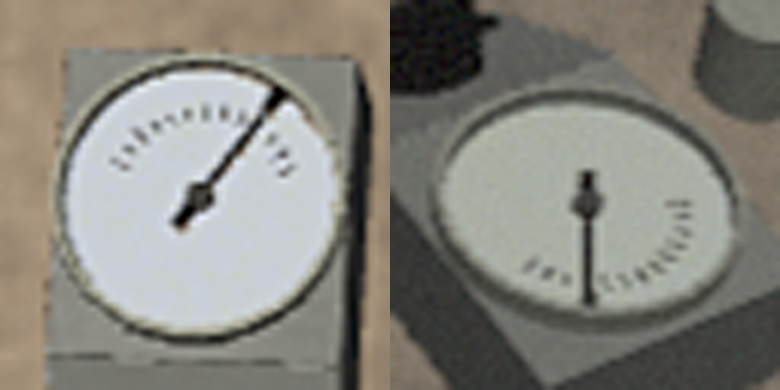

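In both views the needle lies on the mark: tip near (272,102) in the top view and near (588,300) in the scene view. The hub sits about 1 px off my assumed centre, so I check the angle again with a fitted hub.

Run:
```python
from meter import *
yaw=np.radians(-1.7)
for n in("top","scene"):
    f,W,c=cam(n)
    for z in (.097,.102,.107):
        S=np.arange(-85,85.1,.5); g=f.max(2).astype(np.float32); C=np.array([.6865,.2713]); Xg,Yg=np.meshgrid(S,S)
        fl=192/np.tan(np.radians(c["vfov"])/2); p=np.stack([C[0]+Xg/1e3,C[1]+Yg/1e3,np.full_like(Xg,z)],-1)
        q=R.from_quat(c["orientation"]).inv().apply(p.reshape(-1,3)-c["origin"]).reshape(p.shape)
        I=cv2.remap(g,(q[...,0]/q[...,2]*fl+c["cx"]).astype(np.float32),(q[...,1]/q[...,2]*fl+c["cy"]).astype(np.float32),cv2.INTER_LINEAR)
        base=np.median(I[np.hypot(Xg,Yg)<50]); w=np.clip(base-25-I,0,None)
        e=np.array([np.cos(yaw-.58),np.sin(yaw-.58)]); nrm=np.array([e[1],-e[0]]) # cw normal
        s=Xg*e[0]+Yg*e[1]; t=Xg*nrm[0]+Yg*nrm[1]
        pts=[(s0,np.average(t[m],weights=w[m]+1e-9)) for s0 in list(range(-15,-6,4))+list(range(14,56,4)) for m in [(abs(s-s0)<2)&(abs(t)<(12 if s0>0 else 12))]]
        pts=np.array(pts); mm=np.average(t[(s>66)&(s<73)&(abs(t)<14)],weights=w[(s>66)&(s<73)&(abs(t)<14)]+1e-9)
        k=np.polyfit(pts[:,0],pts[:,1],1); r=np.polyval(k,pts[:,0])-pts[:,1]
        print(n,z,"slope",k[0].round(4),"line at 70:",np.polyval(k,69.5).round(2),"mark",mm.round(2),"diff rad",((mm-np.polyval(k,69.5))/69.5).round(4),r.std().round(2))
```

```text
top 0.097 slope 0.0115 line at 70: -0.83 mark -1.02 diff rad -0.0027 0.26
top 0.102 slope 0.0062 line at 70: 0.41 mark 0.52 diff rad 0.0016 0.4
top 0.107 slope 0.004 line at 70: 1.86 mark 2.08 diff rad 0.0032 0.48
scene 0.097 slope 0.0098 line at 70: 3.52 mark 2.98 diff rad -0.0077 0.24
scene 0.102 slope 0.0088 line at 70: 4.26 mark 3.53 diff rad -0.0105 0.09
scene 0.107 slope 0.0127 line at 70: 5.11 mark 4.61 diff rad -0.0072 0.18
```

```bash
python3 -c "
from plant import ctrl
print(ctrl.sign_off())"
```

```text
the job is handed in; nothing more can be done
None
```

I handed the job in at about 20 s of the 72 s; no verdict came back. The puck sits flat and rib up in the cell, the upper half is shut, the needle is within about 0.01 rad of the mark (0.06 allowed), and no bystander was touched.

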